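# Take the trowel out of the propagating case

### The job

A trowel has been left lying in the glazed propagating case, and it is longer than the hatch. Slide the case's loose light fully open and leave it open, take the trowel by its handle, tilt it and draw it out slantwise through the hatch without straining it against the glass, and leave the pots and the jar beside the case where they stand. Finish holding the trowel in the air with your gripper, the whole of it, blade and handle, at least 5 cm above the top of the case; do not put it down.

Things in the scene. Friction and masses are not known exactly. Their poses are not given: they have to be found in the camera images.
- case: fixed low timber case with a glazed top, 280 (x) x 468 (y) x 101 mm high; origin at the centre of its underside, y along its length. Inside 252 x 440 mm; its floor (grey mat) is at z = 11 mm. The -y half of the top is the hatch, under the sliding light; the +y half is glazed for good. The boards are 14 mm thick; the end board at -y is 82 mm high, with no runner over it.
- hatch (a point): middle of the hatch, in the case's frame at x = 0, y = -111, z = 101 mm (top of the runners). With the light fully open the hatch is free over case y = -220 to -2 mm and 240 mm across x, between the aluminium runners (z = 82 to 101 mm) along the long sides.
- light (a joint): sliding glass light in the runners, z = 94 to 101 mm in the case's frame. Value: m slid along the case's +y from shut. 0: shut, covers case y = -226 to +6 mm. 0.224: fully open, at its stop, lying above the fixed pane. Starts at 0 to 0.05. Moves with about 2 N plus slight damping (4 N s/m) and stays where it is left.
- light_pull (a point): middle of the bar of the light's black D-shaped pull, in the case's frame at x = 0, y = -20 mm + joint value, z = 128 mm; it travels with the light. The bar is a round 12 mm rod, 90 mm long along the case's x, its top at z = 134 mm, the glass 30 mm below its middle; it can be pinched from above across the case's y.
- fixed_light: the fixed pane, a rigid part of the case, same origin and axes as the case: glass over y = 0 to 228 mm at z = 85 to 89 mm, with an aluminium bar (z = 84 to 90 mm) along its edge at y = 0 to 12 mm. A widger and a soil thermometer lie under it on the mat, close to the long sides and fixed, clear of the blade.
- trowel: loose hand trowel, steel blade, wooden handle; 346 x 68 x 33 mm, 0.16 to 0.24 kg. Origin under its middle, on the mat (case z = 11 mm); its y axis points to the butt. Handle under the hatch: y = 52 to 162 mm, 20 mm wide, z = 0 to 28 mm. A thin swan neck arches to z = 33 mm at y = 12 mm. Blade under the fixed pane: y = -38 to -173 mm, z = 0 to 14 mm. Balances at y = -9 mm.
- trowel_grip (a point): a point in the trowel's handle where it can be gripped, at trowel y = +75 mm, z = 14 mm; the handle is 20 mm wide there, across the trowel's x.
- trowel_butt (a point): middle of the handle's butt end, trowel y = +172 mm, z = 14 mm.
- trowel_tip (a point): point of the blade, trowel y = -172 mm, z = 4 mm.
- pot: bystander: empty square terracotta-coloured pot, 65 x 65 x 65 mm, standing on the bench off the case's -y end; origin at the centre of its underside.
- jar: bystander: amber jar with a black lid, 64 mm diameter, 94 mm high, standing near the pot; origin at the centre of its underside.

How it is judged (in metres and radians):
On the way, in this order (a step that is already met when the one before it is completed fails the run):
1. the sliding light is fully open (slid at least 205 of its 224 mm) while the trowel still lies in the case (value of joint light above 0.205 m and height (world z) of trowel_butt below 0.06 m), for 0.2 s.
2. the trowel's handle is out through the hatch while its blade is still under the fixed pane (height (world z) of trowel_butt above 0.08 m and height (world z) of trowel_tip below 0.085 m and y of trowel_tip in the frame of case above 0 m and contact force between the fingers and trowel above 1 N).
At the end, for the whole second after the job is handed in: the gripper holds the trowel by its handle, still in the air, its blade point and its butt both at least 145 mm above the bench (about 45 mm above the case's top), touching neither the case nor its glass nor the pot or jar, and the light is still open (at least 200 of 224 mm) (height (world z) of each of trowel_tip, trowel_butt above 0.145 m and contact force between the fingers and trowel above 1 N and contact force between trowel and case below 0.2 N and contact force between trowel and pot below 0.2 N and contact force between trowel and jar below 0.2 N and linear speed of trowel below 0.05 m/s and angular speed of trowel below 0.3 rad/s and value of joint light above 0.2 m and y of the grasp point in the frame of trowel above 0.03 m); the arm keeps its last pose, push and grip.
It fails at once if the trowel is pushed against the fixed pane with more than 20 N (contact force between trowel and fixed_light above 20 N).
It fails at once if the pot or the jar is moved more than 25 mm or tipped (distance of any of pot, jar from where it was at the start of the episode above 0.025 m or angle between any of pot, jar's own z axis and vertical above 0.35 rad).
It also fails if it takes over 54 s, if anything falls off the work surface, if the arm or the gripper's body presses on something with over 40 N, if the wrist force passes 120 N, or if a joint passes its speed limit or range.

### The arm

A 6-joint arm with a two-finger parallel gripper is mounted at the origin on the work surface; the furniture and walls round the work are solid. World frame = base frame: x ahead of the robot, y to its left, z up, the work surface at z = 0. Lengths are in m, angles in degrees, forces in N, time in s.
With the tool pointing down it reaches from about 0.4 to 0.825 m from the base axis. Payload 7 kg.
Tool frame: the origin (TCP) lies at the very end of the fingers, on their centre line; the grasp point (between the pads) lies 19 mm behind it; z points along the fingers, y is the line along which they close (so a half turn about z gives the same grasp; the last joint's range is limited). The gripper opens to 88 mm and grips with 3 to 60 N. Pads are 19 mm wide; open, the fingers measure 130 mm over their backs; the gripper's body (78 mm by 193 mm) begins 47 mm behind the grasp point.
Start: joints at [-56.832, 20.546, 0.682, 0, -70.136, -16.507], TCP at [0.194, -0.647, 0.227] pointing down, gripper open.
Joint ranges: [-176.03, 176.03], [-82.01, 121.73], [-58.28, 71.71], [-173.87, 95.51], [-174.79, -0.11], [-173.66, 173.66]. Speed limits (degrees/s): [136.94, 136.94, 172.46, 180, 180, 180].

### API

Orientations are given as [roll, pitch, yaw] about the fixed x, y, z axes, in that order (R = Rz(yaw) Ry(pitch) Rx(roll)).
In Python, from plant import r gives the robot as it stands. The module is installed in compiled form; this text tells all that it offers.
- The arm moves only by the tool jog_arm, never from a script. Its arguments are lists of equal length, an entry for each row: "travel": the shift along the tool's x, y, z each as a share of 50 cm, from -1 to 1, a list of three; "dr": the turn, a rotation vector about the tool's x, y, z each as a share of 360 degrees, from -1 to 1, a list of three; "claw": the opening, from 0 (shut) to 1 (fully open). A call has exactly 10 rows; each row is the pose to reach, as a shift and turn from the pose commanded when the call began, along the tool's axes at that moment, turning the shorter way round; what a row does not reach only later rows make up. A row lasts 1/8 s, in which the tool goes at most 62.5 mm and 10.7 degrees, less where a joint would pass 70% of its speed; a pose out of reach is approached as far as the arm can. A call with a number of a shift or a turn outside -1 to 1 is refused whole. A call with a gripper value outside its range is refused whole. The fingers move at their own pace and stop on an object; "newtons" is the grip in N (left out, the last holds). Time passes only in rows, so rows that repeat a pose let the fingers close, or fill a call up. It gives the time, the measured TCP pose, the force, the opening and the grip force at its end, in the units of the state.
- r.get_state(): the state, without advancing time (a new reading comes with each control period).
- r.capture(name): name is "scene" or "side" or "wrist"; returns a dict with "pixels" (400x640x3 uint8, red, green, blue), "range_z" (400x640 float32, m along the optical axis (not along the pixel's ray), 0 where there is no reading), "fx", "fy", "cx", "cy" (pixels), "dist_coeffs" ([k1, k2, p1, p2, k3] as OpenCV has them; the pictures are not rectified), "position" and "attitude" of the camera in the world; the wrist camera has in their place "hand_eye" (4x4, takes a point from camera to tool coordinates, whose origin is the TCP and whose axes are the flange's). Camera axes: x right, y up, looking along -z (the intrinsics and any distortion apply to the point x, -y, -z); pixel columns grow to the right and rows downward; lengths in m; the calibration is good to about 2 mm. A picture is of the moment at which its call begins: read the wrist's pose just before it.
- r.close_job(): hands the job in; it is judged then, once.
Trained networks look in the newest picture that a camera, given by its name, has taken for a name from the list of things; names that differ only in an ending like _2 or _b are one class to them, and where a whole thing is asked for, a point or a joint stands for the part that bears it (a point fixed in the world has none). Each returns a list of dicts, best first, with "conf" (0 to 1); they miss things now and then, are a little off and sometimes report something else, mostly with a low value. They report only what shows in the picture. A call takes as long as a camera call.
- r.boxes_of(name, camera): "extent" ([left, top, right, bottom] in pixels, round what is visible of it).
- r.regions_of(name, camera): "pixels" (400x640 bool, what is visible of it) and "extent" ([left, top, right, bottom] in pixels, round what is visible of it).
- r.tip_of(name, camera): "at" ([column, row] in pixels: a listed point, or the origin of a listed thing).
The state is a dict: "time_s": time; "joints": joint angles; "qd": joint speeds; "joint_torque": joint torques, N m; "tcp_pos": TCP position; "eef_rot": TCP orientation; "contact_force": force on the tool from outside, world axes, zero at the start; "moment": the same for the moment, N m; "gripper_width": finger opening in m; "gripper_force": force on a finger pad.
Only numpy, scipy, OpenCV 4.12 (cv2) and the standard library are available. Lean on these libraries where they do the work, as an engineer would, in place of code of your own. Each camera call takes 0.05 s, during which the arm holds its last target. There are 200 camera calls.

## Working session

There is one attempt and no reset: what is moved stays moved. The work goes in short steps, Python scripts to look and compute and a tool call to move; the robot and the scene stay as the last step left them, time stands still between calls to the robot, and variables do not carry over. Pictures are saved under pics/ and viewed, at most 10 in all, crops included, and the job is handed in when it is done.

Besides the shell and the picture viewer there is one more tool, called after ">>>" by a JSON object that holds its "op" and its "data". jog_arm: Moves the arm, as the interface text tells. Its arguments: {"type":"object","properties":{"travel":{"type":"array"},"dr":{"type":"array"},"claw":{"type":"array"},"newtons":{"type":"number"}},"required":["travel","dr","claw"]}

```bash
mkdir -p pics; cat > h.py <<'E'
import numpy as np,cv2
from scipy.spatial.transform import Rotation as R
from plant import r
def cap(n):
    s=r.get_state(); c=r.capture(n); c['s']=s; c['name']=n; return c
def pose(c):
    a=np.array(c['attitude']); 
    M=a if a.shape==(3,3) else (R.from_euler('xyz',a,degrees=True).as_matrix() if a.size==3 else R.from_quat(a).as_matrix())
    return M,np.array(c['position'])
def w(c,px,z=None):
    """pixels->world using depth, or plane z"""
    px=np.atleast_2d(np.array(px,float))
    K=np.array([[c['fx'],0,c['cx']],[0,c['fy'],c['cy']],[0,0,1]])
    u=cv2.undistortPoints(px[:,None],K,np.array(c['dist_coeffs'],float))[:,0]
    d=np.c_[u[:,0],-u[:,1],-np.ones(len(u))]
    if 'hand_eye' in c:
        H=np.array(c['hand_eye']);T=np.eye(4);T[:3,:3]=R.from_euler('xyz',c['s']['eef_rot'],degrees=True).as_matrix();T[:3,3]=c['s']['tcp_pos'];T=T@H
        M,p=T[:3,:3],T[:3,3]
    else: M,p=pose(c)
    D=d@M.T
    if z is None:
        k=np.array([c['range_z'][int(round(y)),int(round(x))] for x,y in px])
    else: k=(z-p[2])/D[:,2]
    return p+D*k[:,None]
E
python3 - <<'E'
from h import *
print(r.get_state())
for n in ['scene','side']:
    c=cap(n); cv2.imwrite(f'pics/{n}0.png',c['pixels'][:,:,::-1]); print(n,c['position'],c['attitude'],c['fx'],c['dist_coeffs'])
    for t in ['light_pull','hatch','trowel_grip','trowel_butt','trowel_tip','case','pot','jar']:
        for q in r.tip_of(t,n)[:2]: print(t,np.round(q['at']),round(q['conf'],2),np.round(w(c,q['at'])[0],3))
E
```

```text
{'time_s': 0.0, 'joints': array([-5.68319301e+01,  2.05907290e+01,  6.33745645e-01, -1.96645294e-02,
       -7.01363380e+01, -1.65087812e+01]), 'qd': array([-0.01295907, -0.01764048, -0.00235124,  0.00726595, -0.04985096,
       -0.01516992]), 'joint_torque': array([-8.73603381e-05, -5.82721031e+01,  2.93052417e+01,  6.99706078e+00,
        6.96653282e-03, -2.21646551e-04]), 'tcp_pos': array([ 0.19335924, -0.64619833,  0.22563188]), 'eef_rot': array([ 1.79905272e+02, -8.79702237e-03, -1.63347401e+02]), 'contact_force': array([ 0.30375821,  0.4062284 , -0.17047066]), 'moment': array([-0.03562938,  0.02401015,  0.01594382]), 'gripper_force': 0.0, 'gripper_width': 0.08786590518384055}
scene [-0.41434623  0.59775743  0.89021116] [  57.29390339   -1.15447669 -123.78612715] 471.1854546727736 [-0.0478556  0.         0.         0.         0.       ]
light_pull [275. 224.] 0.61 [0.549 0.079 0.134]
hatch [304. 223.] 0.96 [ 0.554 -0.021  0.098]
case [373. 195.] 0.62 [0.152 0.082 0.435]
case [271. 264.] 0.6 [0.447 0.148 0.093]
pot [273. 260.] 0.72 [0.463 0.134 0.088]
pot [373. 195.] 0.71 [0.152 0.082 0.435]
side [0.19488992 0.77765161 0.79032689] [  53.89383914    1.31090881 -156.86834422] 416.48423253067585 [-0.08858251  0.          0.          0.          0.        ]
light_pull [310. 221.] 0.92 [0.569 0.033 0.095]
hatch [321. 208.] 0.61 [ 0.563 -0.025  0.097]
case [306. 262.] 0.66 [0.519 0.165 0.087]
pot [332. 161.] 0.74 [ 0.674 -0.373  0.019]
jar [375. 162.] 0.58 [ 0.528 -0.409  0.028]
```

View pics/scene0.png

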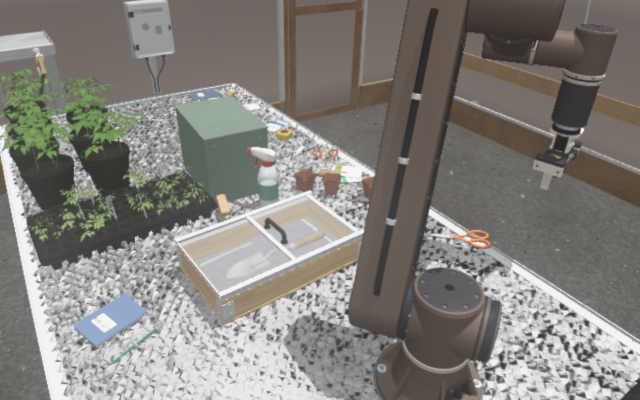

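View pics/side0.png

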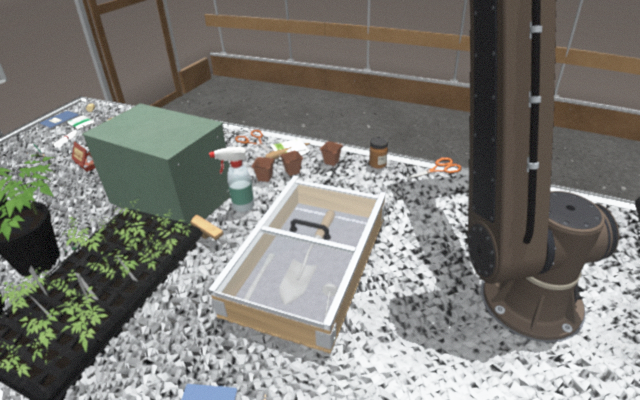

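The side view shows the case with top corners near (298,181), (384,195), (333,328) and (215,293). The pull is at (310,228), the trowel handle at about (328,222) and the blade at about (297,280). The light looks shut or nearly so. The pots and jar are at the far (-y) end, around (330,153) and (378,153).

```bash
python3 - <<'E'
from h import *
c=cap('side')
print(np.round(w(c,[(298,181),(384,195),(333,328),(215,293)],0.1),3))
print('pull',np.round(w(c,[(291,225),(310,226),(328,233)],0.131),3))
print('butt/blade tip',np.round(w(c,[(332,212),(287,302)],0.025),3))
print('pot jar tops',np.round(w(c,[(331,146),(379,142)],0.08),3))
c2=cap('scene')
print(np.round(w(c2,[(178,240),(309,195),(366,235),(217,308)],0.1),3))
print('pull',np.round(w(c2,[(267,219),(286,241)],0.131),3))
for cc,n in ((c,'side'),(c2,'scene')):
  for t in ['case','trowel','light','pot','jar']:
    for q in r.boxes_of(t,n)[:2]: print(n,t,np.round(q['extent']),round(q['conf'],2))
E
```

```text
[[ 0.675 -0.114  0.1  ]
 [ 0.421 -0.139  0.1  ]
 [ 0.388  0.319  0.1  ]
 [ 0.656  0.334  0.1  ]]
pull [[0.586 0.103 0.131]
 [0.542 0.089 0.131]
 [0.491 0.097 0.131]]
butt/blade tip [[ 0.564 -0.103  0.025]
 [ 0.535  0.244  0.025]]
pot jar tops [[ 0.677 -0.372  0.08 ]
 [ 0.532 -0.458  0.08 ]]
[[ 0.668  0.322  0.1  ]
 [ 0.678 -0.12   0.1  ]
 [ 0.406 -0.139  0.1  ]
 [ 0.365  0.338  0.1  ]]
pull [[0.587 0.082 0.131]
 [0.468 0.09  0.131]]
side case [208. 178. 384. 350.] 0.63
side trowel [258. 180. 377. 253.] 0.72
side light [262. 180. 379. 253.] 0.95
side pot [320. 143. 340. 168.] 0.59
side jar [368. 137. 390. 168.] 0.8
scene case [173. 192. 363. 321.] 0.88
scene light [247. 193. 357. 259.] 0.9
scene light [174. 190. 361. 323.] 0.42
scene pot [365. 177. 374. 197.] 0.53
scene pot [178. 193. 364. 327.] 0.4
scene jar [248. 195. 358. 257.] 0.44
```

```bash
cat >> h.py <<'E'
def go(p,Rt=None,q=None):
    s=r.get_state(); R0=R.from_euler('xyz',s['eef_rot'],degrees=True)
    Rt=R0 if Rt is None else Rt
    t=R0.inv().apply(np.array(p)-s['tcp_pos'])/0.5
    d=(R0.inv()*Rt).as_rotvec(degrees=True)/360
    print('travel',np.round(t,4).tolist(),'dr',np.round(d,4).tolist())
def E(roll,pitch,yaw): return R.from_euler('xyz',[roll,pitch,yaw],degrees=True)
E
python3 -c "
from h import *
go([0.37,-0.3,0.40],E(180,0,-176.7));go([0.54,0.04,0.42],E(180,0,-176.7))"
```

```text
travel [-0.5369, 0.563, -0.3468] dr [-0.0, 0.0, 0.0371]
travel [-1.0576, 1.117, -0.3868] dr [-0.0, 0.0, 0.0371]
```

>>> {"op": "jog_arm", "data": {"travel": [[-0.1,0.1,-0.1],[-0.2,0.2,-0.2],[-0.3,0.3,-0.3],[-0.4,0.4,-0.35],[-0.54,0.56,-0.35],[-0.64,0.67,-0.36],[-0.74,0.78,-0.37],[-0.85,0.89,-0.38],[-0.95,1.0,-0.39],[-0.95,1.0,-0.39]], "dr": [[0,0,0],[0,0,0.01],[0,0,0.02],[0,0,0.037],[0,0,0.037],[0,0,0.037],[0,0,0.037],[0,0,0.037],[0,0,0.037],[0,0,0.037]], "claw": [1,1,1,1,1,1,1,1,1,1]}}

```text
time_s: 2.75
tcp_pos: [0.457, -0.1276, 0.4123]
eef_rot: [180.0, 0.1, -176.6]
contact_force: [1.2, -1.0, -0.8]
gripper_width: 0.0876
gripper_force: 0.0
```

```bash
python3 - <<'E'
from h import *
print(r.get_state()['joints'])
c=cap('wrist'); print(c['hand_eye'],c['s']['tcp_pos'],c['s']['eef_rot'])
cv2.imwrite('pics/w1.png',c['pixels'][:,:,::-1])
for t in ['light_pull','hatch','trowel_grip','trowel_butt','trowel_tip','case','trowel']:
    for q in r.tip_of(t,'wrist')[:2]: print(t,np.round(q['at']),round(q['conf'],2),np.round(w(c,q['at'])[0],3))
E
```

```text
[ 8.24652273e+00 -2.86753596e+00 -4.02575006e+00  6.76337925e-03
 -8.87627158e+01 -9.48924069e+01]
[[-8.19285776e-04  9.69629830e-01  2.44575798e-01  6.49136174e-02]
 [ 9.99999451e-01  6.34636098e-04  8.33783378e-04  7.14553182e-04]
 [ 6.53244605e-04  2.44576346e-01 -9.69629818e-01 -1.57914914e-01]
 [ 0.00000000e+00  0.00000000e+00  0.00000000e+00  1.00000000e+00]] [ 0.45696113 -0.1276211   0.41225784] [ 1.79999994e+02  7.93586606e-02 -1.76645743e+02]
light_pull [461. 243.] 0.82 [0.547 0.077 0.135]
hatch [382. 237.] 0.85 [ 0.557 -0.025  0.099]
case [437. 217.] 0.58 [0.522 0.053 0.097]
trowel [132. 192.] 0.47 [ 0.521 -0.414  0.053]
trowel [384. 238.] 0.19 [ 0.558 -0.021  0.096]
```

View pics/w1.png

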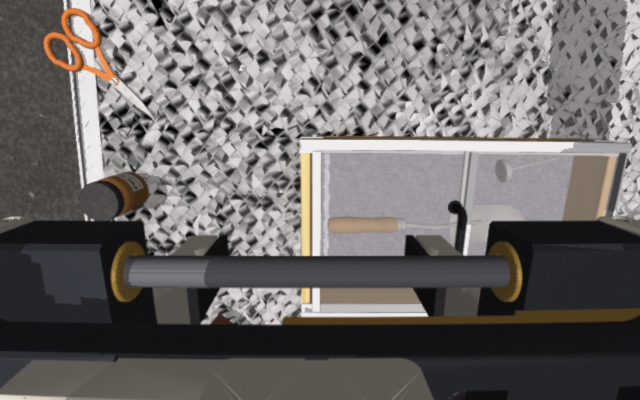

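The wrist view (image up = world -x, right = +y) shows:
- **Handle:** columns 330–400, near row 225.
- **Pull:** starts at (456,207).
- **Case:** its near -y corner is at about (302,140), and the near long edge runs from (302,140) to (630,145).
- **Jar:** at (110,195).

```bash
python3 - <<'E'
from h import *
c=cap('wrist')
print('runner outer near',np.round(w(c,[(302,140),(628,146)],0.101),4).tolist())
print('runner inner near',np.round(w(c,[(325,152),(615,156)],0.101),4).tolist())
print('end outer', np.round(w(c,[(302,170),(302,300)],0.082),4).tolist())
print('handle',np.round(w(c,[(331,225),(400,225)],0.025),4).tolist())
print('handle lower/upper edges',np.round(w(c,[(360,218),(360,233)],0.025),4).tolist())
print('pull',np.round(w(c,[(456,205),(461,243)],0.131),4).tolist())
print('jar pot',np.round(w(c,[(100,198)],0.094),4).tolist())
print('bar y0', np.round(w(c,[(466,165),(474,165),(464,250)],0.09),4).tolist())
E
```

```text
runner outer near [[0.4216, -0.1514, 0.101], [0.4018, 0.3058, 0.101]]
runner inner near [[0.4361, -0.1192, 0.101], [0.4169, 0.2903, 0.101]]
end outer [[0.4656, -0.1502, 0.082], [0.6746, -0.1407, 0.082]]
handle [[0.5646, -0.0992, 0.025], [0.5581, 0.0169, 0.025]]
handle lower/upper edges [[0.5496, -0.0516, 0.025], [0.576, -0.0492, 0.025]]
pull [[0.4936, 0.0597, 0.131], [0.547, 0.0753, 0.131]]
jar pot [[0.5207, -0.4426, 0.094]]
bar y0 [[0.4439, 0.083, 0.09], [0.4432, 0.0946, 0.09], [0.5725, 0.1013, 0.09]]
```

```bash
python3 -c "
from h import *
go([0.550,0.077,0.20],E(180,0,-177.4));go([0.55,0.077,0.116],E(180,0,-177.4))"
```

```text
travel [-0.2108, 0.4042, 0.4232] dr [-0.0, 0.0, 0.0017]
travel [-0.2108, 0.4042, 0.5912] dr [-0.0, 0.0, 0.0017]
```

>>> {"op": "jog_arm", "data": {"travel": [[-0.08,0.15,0.1],[-0.21,0.404,0.2],[-0.21,0.404,0.3],[-0.21,0.404,0.42],[-0.21,0.404,0.42],[-0.21,0.404,0.42],[-0.21,0.404,0.42],[-0.21,0.404,0.42],[-0.21,0.404,0.42],[-0.21,0.404,0.42]], "dr": [[0,0,0.002],[0,0,0.002],[0,0,0.002],[0,0,0.002],[0,0,0.002],[0,0,0.002],[0,0,0.002],[0,0,0.002],[0,0,0.002],[0,0,0.002]], "claw": [1,1,1,1,1,1,1,1,1,1]}}

```text
time_s: 4.45
tcp_pos: [0.5499, 0.0779, 0.2026]
eef_rot: [180.0, 0.1, -177.4]
contact_force: [-0.0, 0.5, -0.2]
gripper_width: 0.0876
gripper_force: 0.0
```

```bash
python3 - <<'E'
from h import *
c=cap('side')
for n in ['side','wrist']:
  c=cap(n)
  for q in r.tip_of('light_pull',n)[:2]: print(n,np.round(q['at']),q['conf'],np.round(w(c,q['at'],0.131),4), np.round(w(c,q['at']),4))
go([0.55,0.077,0.116],E(180,0,-177.4))
E
```

```text
wrist [318. 212.] 0.78 [[0.5486 0.0797 0.131 ]] [[0.548  0.0797 0.1332]]
wrist [191. 204.] 0.67 [[ 0.5469 -0.0092  0.131 ]] [[ 0.5558 -0.0214  0.0982]]
travel [-0.0005, -0.0024, 0.1714] dr [0.0, 0.0, 0.0001]
```

>>> {"op": "jog_arm", "data": {"travel": [[0,0.002,0.06],[0,0.002,0.12],[0,0.002,0.15],[0,0.002,0.172],[0,0.002,0.172],[0,0.002,0.172],[0,0.002,0.172],[0,0.002,0.172],[0,0.002,0.172],[0,0.002,0.172]], "dr": [[0,0,0],[0,0,0],[0,0,0],[0,0,0],[0,0,0],[0,0,0],[0,0,0],[0,0,0],[0,0,0],[0,0,0]], "claw": [1,1,1,1,0,0,0,0,0,0], "newtons": 15}}

```text
time_s: 5.95
tcp_pos: [0.5496, 0.0792, 0.1156]
eef_rot: [180.0, 0.0, -177.4]
contact_force: [0.3, -0.8, 0.5]
gripper_width: 0.0332
gripper_force: 0.0
```

>>> {"op": "jog_arm", "data": {"travel": [[0,0,0],[0,0,0],[0,0,0],[0,0,0],[0,0.06,0],[0,0.12,0],[0,0.18,0],[0,0.24,0],[0,0.3,0],[0,0.36,0]], "dr": [[0,0,0],[0,0,0],[0,0,0],[0,0,0],[0,0,0],[0,0,0],[0,0,0],[0,0,0],[0,0,0],[0,0,0]], "claw": [0,0,0,0,0,0,0,0,0,0]}}

```text
time_s: 7.2
tcp_pos: [0.5401, 0.2589, 0.1154]
eef_rot: [-179.9, -0.1, -177.4]
contact_force: [-2.9, -2.2, 3.7]
gripper_width: 0.0115
gripper_force: 15.0
```

>>> {"op": "jog_arm", "data": {"travel": [[0,0.03,0],[0,0.05,0],[0,0.062,0],[0,0.062,0],[0,0.062,0],[0,0.062,0],[0,0.062,0],[0,0.062,0],[0,0.062,0],[0,0.062,0]], "dr": [[0,0,0],[0,0,0],[0,0,0],[0,0,0],[0,0,0],[0,0,0],[0,0,0],[0,0,0],[0,0,0],[0,0,0]], "claw": [0,0,0,0,0,0,0.5,0.5,0.5,0.5]}}

```text
time_s: 8.45
tcp_pos: [0.5401, 0.2899, 0.1154]
eef_rot: [-180.0, 0.0, -177.4]
contact_force: [0.4, 0.1, 0.4]
gripper_width: 0.0422
gripper_force: 0.0
```

>>> {"op": "jog_arm", "data": {"travel": [[0,0,-0.08],[0,0,-0.18],[0,-0.1,-0.28],[0,-0.22,-0.35],[0.03,-0.34,-0.42],[0.06,-0.45,-0.46],[0.06,-0.56,-0.47],[0.06,-0.64,-0.47],[0.06,-0.64,-0.47],[0.06,-0.64,-0.47]], "dr": [[0,0,0],[0,0,0],[0,0,0],[0,0,0],[0,0,0],[0,0,0],[0,0,0],[0,0,0],[0,0,0],[0,0,0]], "claw": [0.5,0.6,0.6,0.6,0.6,0.6,0.6,0.6,0.6,0.6]}}

```text
time_s: 9.7
tcp_pos: [0.5245, -0.0312, 0.3504]
eef_rot: [180.0, -0.0, -177.4]
contact_force: [-0.2, 0.0, 0.6]
gripper_width: 0.0529
gripper_force: 0.0
```

```bash
python3 - <<'E'
from h import *
c=cap('wrist'); print(c['s']['tcp_pos'],c['s']['eef_rot'])
cv2.imwrite('pics/w2.png',c['pixels'][:,:,::-1])
for t in ['light_pull','trowel_grip','trowel_butt','trowel_tip','trowel']:
    for q in r.tip_of(t,'wrist')[:2]: print(t,np.round(q['at']),round(q['conf'],2),np.round(w(c,q['at'])[0],3))
E
```

```text
[ 0.52454442 -0.03119132  0.35040477] [ 1.79985699e+02 -1.69720426e-03 -1.77441234e+02]
light_pull [591. 200.] 0.62 [0.536 0.289 0.134]
trowel_grip [333. 189.] 0.85 [ 0.557 -0.005  0.038]
trowel_butt [262. 190.] 0.85 [ 0.568 -0.11   0.011]
trowel [384. 186.] 0.66 [0.554 0.072 0.011]
```

View pics/w2.png

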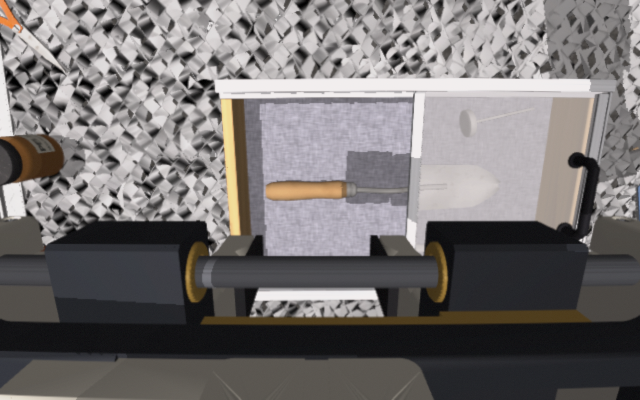

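The hatch is clear and the light is open, with its pull at (590,200). The handle runs from (265,190) to (345,189), and the blade tip shows through the glass at (497,185). Next I measure the trowel axis and check the extraction path in the y–z plane.

```bash
cat > plan.py <<'E'
from h import *
O=np.array([.5509,.0888]); YAW=np.deg2rad(2.6)
obst=dict(bar=(0,12,84,90),pane=(0,228,85,89),light=(-8,228,94,101),end=(-234,-220,0,82),floor=(-220,220,0,11),farend=(220,234,0,101))
top=[(172,28),(52,28),(12,33),(-38,20),(-140,14),(-173,6)];bot=[(-173,0),(172,0)]
P=np.array(top+bot,float)
def dens(P,n=60): 
    Q=np.r_[P,P[:1]]; return np.concatenate([np.linspace(a,b,n) for a,b in zip(Q[:-1],Q[1:])])
TR=dens(P); TIP=np.array([-173,0.])
def place(X,th,tip):   # trowel y points to case -y ; tilt th lifts butt
    d=X-TIP; c,s=np.cos(np.deg2rad(th)),np.sin(np.deg2rad(th))
    return np.c_[tip[0]-(d[:,0]*c-d[:,1]*s), tip[1]+d[:,0]*s+d[:,1]*c]
def clear(Q):
    o={}
    for k,(a,b,l,h) in obst.items():
        dx=np.maximum(np.maximum(a-Q[:,0],Q[:,0]-b),0);dz=np.maximum(np.maximum(l-Q[:,1],Q[:,1]-h),0)
        o[k]=np.hypot(dx,dz).min()
    return o
E
python3 - <<'E'
from plan import *
c=cap('wrist')
A=np.array(w(c,[(265,190),(343,189)],0.032))
print('handle',A.round(4)); 
tip=w(c,[(497,185)],0.016);print('tip',tip.round(4))
m=r.regions_of('trowel','wrist')[0]; print(m['extent'],m['conf'])
def loc(p): 
    d=p[:,:2]-O; return np.c_[d@[np.cos(YAW),np.sin(YAW)],d@[-np.sin(YAW),np.cos(YAW)]]
print(loc(A).round(4),loc(tip).round(4))
v=tip[0]-A[0]; print('trowel +(-y) dir deg from world y',np.rad2deg(np.arctan2(-v[0],v[1])),np.hypot(v[0],v[1]))
# handle edges
hs=[]
for col in (285,300,315,330):
    p=c['pixels'][:,col].astype(int); rows=[y for y in range(150,215) if p[y,0]-p[y,2]>60]
    hs.append(w(c,[(col,(rows[0]+rows[-1])/2)],0.030)[0]); 
print(np.round(hs,4))
W=[(0,150,13),(10,148,16),(20,140,18),(28,95,20),(36,60,22),(45,30,25),(45,10,60),(45,-40,120),(45,-60,200)]
g=np.array([[70,20.]])
for a,b in zip(W[:-1],W[1:]):
    mn={}
    for t in np.linspace(0,1,15):
        th,y,z=(1-t)*np.array(a)+t*np.array(b); 
        for k,v in clear(place(TR,th,(y,z))).items(): mn[k]=min(v,mn.get(k,999))
    print(b,{k:round(v) for k,v in mn.items()},'grip',place(g,b[0],b[1:]).round()[0],'butt',place(np.array([[172,14.]]),b[0],b[1:]).round()[0])
E
```

```text
handle [[ 0.5635 -0.1014  0.032 ]
 [ 0.5568  0.0102  0.032 ]]
tip [[0.5431 0.2407 0.016 ]]
[264.5, 181.3, 408.8, 200.6] 0.92
[[ 0.0039 -0.1905]
 [ 0.0024 -0.0788]] [[-0.0009  0.152 ]]
trowel +(-y) dir deg from world y 3.40449461558106 0.34261213045952277
[[ 0.5633 -0.0728  0.03  ]
 [ 0.5623 -0.0513  0.03  ]
 [ 0.5606 -0.0297  0.03  ]
 [ 0.5596 -0.0082  0.03  ]]
(10, 148, 16) {'bar': 15, 'pane': 16, 'light': 21, 'end': 25, 'floor': 2, 'farend': 70} grip [-88.  78.] butt [-189.   90.]
(20, 140, 18) {'bar': 0, 'pane': 0, 'light': 0, 'end': 28, 'floor': 5, 'farend': 71} grip [-82. 120.] butt [-179.  149.]
(28, 95, 20) {'bar': 0, 'pane': 0, 'light': 0, 'end': 65, 'floor': 7, 'farend': 78} grip [-110.  152.] butt [-203.  194.]
(36, 60, 22) {'bar': 0, 'pane': 0, 'light': 0, 'end': 93, 'floor': 9, 'farend': 122} grip [-125.  181.] butt [-211.  236.]
(45, 30, 25) {'bar': 0, 'pane': 0, 'light': 1, 'end': 116, 'floor': 11, 'farend': 156} grip [-128.  211.] butt [-204.  279.]
(45, 10, 60) {'bar': 0, 'pane': 0, 'light': 0, 'end': 136, 'floor': 14, 'farend': 186} grip [-148.  246.] butt [-224.  314.]
(45, -40, 120) {'bar': 0, 'pane': 0, 'light': 0, 'end': 147, 'floor': 49, 'farend': 206} grip [-198.  306.] butt [-274.  374.]
(45, -60, 200) {'bar': 50, 'pane': 50, 'light': 36, 'end': 154, 'floor': 109, 'farend': 257} grip [-218.  386.] butt [-294.  454.]
```

```bash
cat > chk.py <<'E'
from plan import *
G=(70,20.)
def box(a,b,l,h): return dens(np.array([(a,l),(b,l),(b,h),(a,h)],float),40)
GR=np.r_[box(G[0]-11,G[0]+11,G[1]-19,G[1]+47),box(G[0]-39,G[0]+39,G[1]+47,G[1]+220)]
obst['pull']=(190,215,94,134)
def path(W):
  for a,b in zip(W[:-1],W[1:]):
    mn={};mg={}
    for t in np.linspace(0,1,15):
        th,y,z=(1-t)*np.array(a)+t*np.array(b)
        for k,v in clear(place(TR,th,(y,z))).items(): mn[k]=min(v,mn.get(k,999))
        for k,v in clear(place(GR,th,(y,z))).items(): mg[k]=min(v,mg.get(k,999))
    print(b,'T',[f'{k}:{v:.0f}' for k,v in mn.items() if v<30],'G',[f'{k}:{v:.0f}' for k,v in mg.items() if v<30],'grip',place(np.array([G]),b[0],b[1:]).round()[0])
E
python3 - <<'E'
from chk import *
path([(0,152,13),(10,151,16),(13,125,18),(17,95,20),(23,60,20),(30,28,18),(38,5,20),(45,-25,25),(45,-60,60),(40,-90,130),(30,-90,220)])
E
```

```text
(10, 151, 16) T ['bar:14', 'pane:15', 'light:19', 'end:27', 'floor:2'] G ['floor:3'] grip [-85.  78.]
(13, 125, 18) T ['bar:14', 'pane:15', 'light:19', 'end:16', 'floor:5'] G [] grip [-107.   92.]
(17, 95, 20) T ['bar:15', 'pane:16', 'light:20', 'end:16', 'floor:7'] G [] grip [-132.  110.]
(23, 60, 20) T ['bar:15', 'pane:16', 'light:21', 'floor:9'] G [] grip [-156.  133.]
(30, 28, 18) T ['bar:19', 'pane:20', 'light:24', 'floor:7'] G [] grip [-172.  157.]
(38, 5, 20) T ['bar:28', 'pane:29', 'floor:7'] G [] grip [-174.  185.]
(45, -25, 25) T ['floor:9'] G [] grip [-183.  211.]
(45, -60, 60) T ['floor:14'] G [] grip [-218.  246.]
(40, -90, 130) T [] G [] grip [-263.  302.]
(30, -90, 220) T [] G [] grip [-290.  359.]
```

```bash
python3 -c "
from h import *
go([0.5585,-0.001,0.17],E(180,0,-86.6));go([0.5585,-.001,0.014],E(180,0,-86.6))"
```

```text
travel [-0.0704, 0.0557, 0.3608] dr [0.0, -0.0, -0.252]
travel [-0.0705, 0.0557, 0.6728] dr [0.0, -0.0, -0.252]
```

>>> {"op": "jog_arm", "data": {"travel": [[-0.07,0.056,0.02],[-0.07,0.056,0.06],[-0.07,0.056,0.1],[-0.07,0.056,0.16],[-0.07,0.056,0.2],[-0.07,0.056,0.24],[-0.07,0.056,0.28],[-0.07,0.056,0.32],[-0.07,0.056,0.34],[-0.07,0.056,0.36]], "dr": [[0,0,-0.028],[0,0,-0.056],[0,0,-0.084],[0,0,-0.112],[0,0,-0.14],[0,0,-0.168],[0,0,-0.196],[0,0,-0.224],[0,0,-0.252],[0,0,-0.252]], "claw": [0.6,0.6,0.6,0.6,0.6,0.6,0.6,0.6,0.6,0.6]}}

```text
time_s: 11.35
tcp_pos: [0.5584, -0.0012, 0.17]
eef_rot: [180.0, -0.0, -86.7]
contact_force: [-0.1, 0.1, -0.4]
gripper_width: 0.0529
gripper_force: 0.0
```

```bash
python3 - <<'E'
from h import *
c=cap('wrist'); print(c['s']['joints'])
cv2.imwrite('pics/w3.png',c['pixels'][:,:,::-1])
for t in ['trowel_grip','trowel_butt']:
    for q in r.tip_of(t,'wrist')[:1]: print(t,np.round(q['at']),round(q['conf'],2),np.round(w(c,q['at'])[0],3))
go([0.5585,-.001,0.014],E(180,0,-86.6))
E
```

```text
[ 1.99674610e+01  1.21927198e+01 -1.88088163e+01  5.02348665e-03
 -5.90074204e+01 -1.66686648e+01]
trowel_grip [317. 186.] 0.81 [ 0.559 -0.009  0.038]
trowel_butt [315.  75.] 0.74 [ 0.565 -0.1    0.037]
travel [-0.0008, -0.0011, 0.3123] dr [0.0001, -0.0, -0.0007]
```

View pics/w3.png

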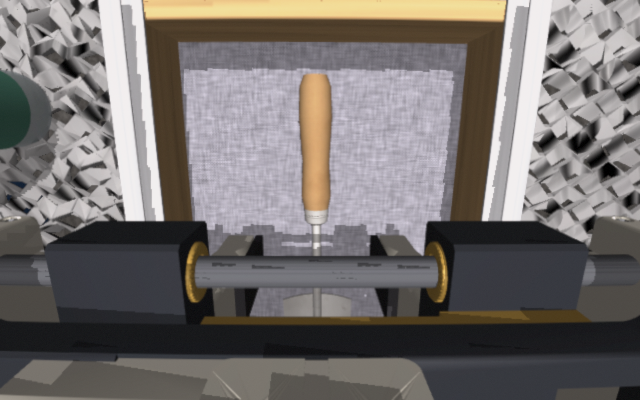

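The handle is centred between the fingers, running from (315,75) to (317,210). I'll go down and grip it a few mm further towards the butt.

>>> {"op": "jog_arm", "data": {"travel": [[0.006,-0.001,0.06],[0.006,-0.001,0.12],[0.006,-0.001,0.18],[0.006,-0.001,0.23],[0.006,-0.001,0.27],[0.006,-0.001,0.295],[0.006,-0.001,0.312],[0.006,-0.001,0.312],[0.006,-0.001,0.312],[0.006,-0.001,0.312]], "dr": [[0,0,0],[0,0,0],[0,0,0],[0,0,0],[0,0,0],[0,0,0],[0,0,0],[0,0,0],[0,0,0],[0,0,0]], "claw": [0.6,0.6,0.6,0.6,0.6,0.6,0.6,0.6,0.6,0.6]}}

```text
time_s: 12.75
tcp_pos: [0.5594, -0.0043, 0.0152]
eef_rot: [-179.9, 0.0, -86.7]
contact_force: [-0.4, 0.7, -0.7]
gripper_width: 0.053
gripper_force: 0.0
```

>>> {"op": "jog_arm", "data": {"travel": [[0,0,0],[0,0,0],[0,0,0],[0,0,0],[0,0,0],[0,0,0],[0,0,0],[0,0,0],[0,0,0],[0,0,0]], "dr": [[0,0,0],[0,0,0],[0,0,0],[0,0,0],[0,0,0],[0,0,0],[0,0,0],[0,0,0],[0,0,0],[0,0,0]], "claw": [0,0,0,0,0,0,0,0,0,0], "newtons": 50}}

```text
time_s: 14.0
tcp_pos: [0.5589, -0.0045, 0.0145]
eef_rot: [180.0, -0.0, -86.7]
contact_force: [-0.6, -0.3, 0.9]
gripper_width: 0.0195
gripper_force: 50.0
```

```bash
python3 - <<'E'
from chk import *
W=np.array([(0,152,11),(0,152,14),(10,151,16),(13,125,18),(17,95,20),(23,60,20),(30,28,18),(38,5,20),(45,-25,25),(45,-60,60),(40,-90,130),(35,-100,200)],float)
path([tuple(x) for x in W])
T=np.array([[70,3.5]])
p0=place(T,0,(152,11))[0]
for x in W:
    p=place(T,x[0],x[1:])[0]; d=p-p0; print(x,'travel',np.round([-d[0]/500,0,-d[1]/500],3),'dr',round(-x[0]/360,4))
E
```

```text
(np.float64(0.0), np.float64(152.0), np.float64(14.0)) T ['end:27', 'floor:0'] G ['floor:1'] grip [-91.  34.]
(np.float64(10.0), np.float64(151.0), np.float64(16.0)) T ['bar:14', 'pane:15', 'light:19', 'end:27', 'floor:3'] G ['floor:4'] grip [-85.  78.]
(np.float64(13.0), np.float64(125.0), np.float64(18.0)) T ['bar:14', 'pane:15', 'light:19', 'end:16', 'floor:5'] G [] grip [-107.   92.]
(np.float64(17.0), np.float64(95.0), np.float64(20.0)) T ['bar:15', 'pane:16', 'light:20', 'end:16', 'floor:7'] G [] grip [-132.  110.]
(np.float64(23.0), np.float64(60.0), np.float64(20.0)) T ['bar:15', 'pane:16', 'light:21', 'floor:9'] G [] grip [-156.  133.]
(np.float64(30.0), np.float64(28.0), np.float64(18.0)) T ['bar:19', 'pane:20', 'light:24', 'floor:7'] G [] grip [-172.  157.]
(np.float64(38.0), np.float64(5.0), np.float64(20.0)) T ['bar:28', 'pane:29', 'floor:7'] G [] grip [-174.  185.]
(np.float64(45.0), np.float64(-25.0), np.float64(25.0)) T ['floor:9'] G [] grip [-183.  211.]
(np.float64(45.0), np.float64(-60.0), np.float64(60.0)) T ['floor:14'] G [] grip [-218.  246.]
(np.float64(40.0), np.float64(-90.0), np.float64(130.0)) T [] G [] grip [-263.  302.]
(np.float64(35.0), np.float64(-100.0), np.float64(200.0)) T [] G [] grip [-288.  356.]
[  0. 152.  11.] travel [-0.  0. -0.] dr -0.0
[  0. 152.  14.] travel [-0.     0.    -0.006] dr -0.0
[ 10. 151.  16.] travel [-0.007  0.    -0.094] dr -0.0278
[ 13. 125.  18.] travel [ 0.04   0.    -0.123] dr -0.0361
[17. 95. 20.] travel [ 0.091  0.    -0.16 ] dr -0.0472
[23. 60. 20.] travel [ 0.143  0.    -0.207] dr -0.0639
[30. 28. 18.] travel [ 0.179  0.    -0.256] dr -0.0833
[38.  5. 20.] travel [ 0.187  0.    -0.316] dr -0.1056
[ 45. -25.  25.] travel [ 0.207  0.    -0.37 ] dr -0.125
[ 45. -60.  60.] travel [ 0.277  0.    -0.44 ] dr -0.125
[ 40. -90. 130.] travel [ 0.366  0.    -0.549] dr -0.1111
[  35. -100.  200.] travel [ 0.412  0.    -0.655] dr -0.0972
```

>>> {"op": "jog_arm", "data": {"travel": [[0,0,-0.006],[0,0,-0.006],[-0.001,0,-0.018],[-0.002,0,-0.031],[-0.003,0,-0.044],[-0.004,0,-0.056],[-0.005,0,-0.069],[-0.006,0,-0.082],[-0.007,0,-0.094],[-0.007,0,-0.094]], "dr": [[0,0,0],[0,0,0],[0,-0.004,0],[0,-0.008,0],[0,-0.012,0],[0,-0.016,0],[0,-0.02,0],[0,-0.024,0],[0,-0.028,0],[0,-0.028,0]], "claw": [0,0,0,0,0,0,0,0,0,0], "newtons": 60}}

```text
time_s: 15.25
tcp_pos: [0.5589, -0.0013, 0.0618]
eef_rot: [-180.0, 10.1, -86.7]
contact_force: [-0.8, -0.0, -3.6]
gripper_width: 0.0197
gripper_force: 60.0
```

```bash
python3 - <<'E'
from h import *
c=cap('side'); cv2.imwrite('pics/s4.png',cv2.resize(c['pixels'][150:350,180:440,::-1],None,fx=3,fy=3)[:600,:780])
E
```

```text
(no output)
```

View pics/s4.png

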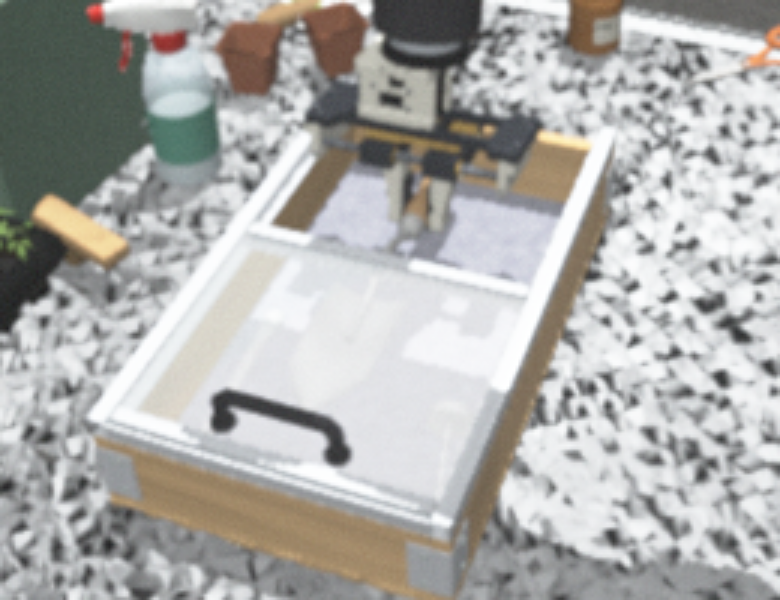

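The handle is held and tilting up out of the hatch, and the blade is still under the pane. The neck looks clear of the pane's bar. Next I work out the slanted draw from this pose.

```bash
python3 - <<'E'
from chk import *
W=np.array([(10.1,151,16),(13,125,18),(17,95,20),(23,60,20),(30,28,18),(38,5,20),(45,-25,25),(45,-60,60),(40,-90,130),(35,-100,200)],float)
T=np.array([[70,3.5]])
def rows(W,i,js):
    x0=W[i];p0=place(T,x0[0],x0[1:])[0];a=np.deg2rad(x0[0])
    for j in js:
        x=W[j];d=place(T,x[0],x[1:])[0]-p0
        print(x,'travel',np.round([(-d[0]*np.cos(a)+d[1]*np.sin(a))/500,0,-(d[0]*np.sin(a)+d[1]*np.cos(a))/500],3),'dr',round(-(x[0]-x0[0])/360,4))
rows(W,0,range(1,6)); print(); rows(W,5,range(6,10))
print(r.get_state()['joints'])
E
```

```text
[ 13. 125.  18.] travel [ 0.051  0.    -0.019] dr -0.0081
[17. 95. 20.] travel [ 0.107  0.    -0.047] dr -0.0192
[23. 60. 20.] travel [ 0.167  0.    -0.084] dr -0.0358
[30. 28. 18.] travel [ 0.211  0.    -0.126] dr -0.0553
[38.  5. 20.] travel [ 0.229  0.    -0.183] dr -0.0775

[ 45. -25.  25.] travel [ 0.049  0.    -0.03 ] dr -0.0194
[ 45. -60.  60.] travel [ 0.147  0.    -0.042] dr -0.0194
[ 40. -90. 130.] travel [ 0.285  0.    -0.073] dr -0.0056
[  35. -100.  200.] travel [ 0.387  0.    -0.129] dr 0.0083
[ 12.42098626  20.07274836 -19.68592068 -13.17581318 -49.38491677
  -0.59683441]
```

>>> {"op": "jog_arm", "data": {"travel": [[0.025,0,-0.01],[0.051,0,-0.019],[0.079,0,-0.033],[0.107,0,-0.047],[0.137,0,-0.066],[0.167,0,-0.084],[0.189,0,-0.105],[0.211,0,-0.126],[0.22,0,-0.155],[0.229,0,-0.183]], "dr": [[0,-0.004,0],[0,-0.008,0],[0,-0.014,0],[0,-0.019,0],[0,-0.027,0],[0,-0.036,0],[0,-0.046,0],[0,-0.055,0],[0,-0.066,0],[0,-0.0775,0]], "claw": [0,0,0,0,0,0,0,0,0,0]}}

```text
time_s: 16.55
tcp_pos: [0.5659, -0.126, 0.1292]
eef_rot: [179.7, 38.3, -86.7]
contact_force: [0.5, -1.4, -1.8]
gripper_width: 0.017
gripper_force: 60.0
```

```bash
python3 - <<'E'
from h import *
s=r.get_state();print(s['joints'],s['tcp_pos'],s['eef_rot'],s['contact_force'])
c=cap('side'); cv2.imwrite('pics/s5.png',cv2.resize(c['pixels'][130:330,180:440,::-1],None,fx=3,fy=3)[:600,:780])
E
```

```text
[-18.49327524  29.22642875   3.97060686 -35.26100537 -83.02189399
  32.15785263] [ 0.5658545  -0.12597381  0.12916871] [179.65868875  38.29238348 -86.66630674] [ 0.5416153  -1.37636543 -1.80057731]
```

View pics/s5.png

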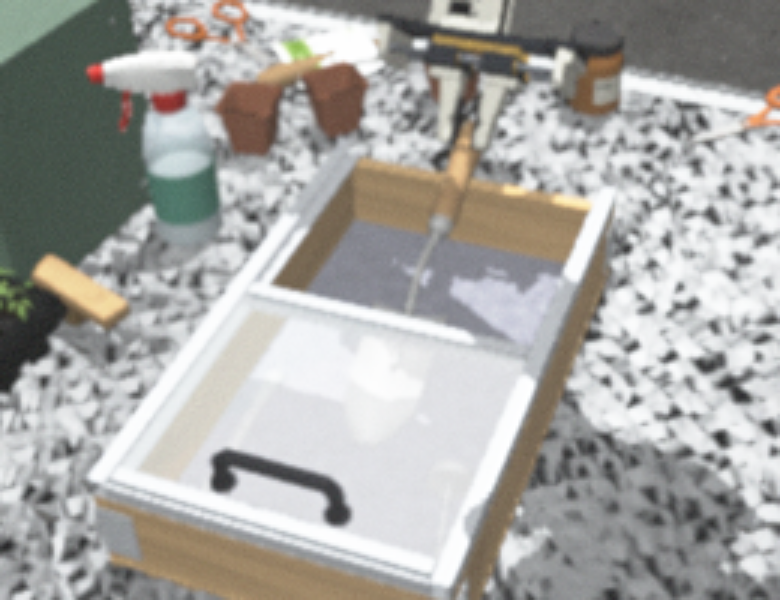

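The side view shows the handle slid through the fingers. The gripper is now near the butt end, around crop (465,140). The ferrule is at (438,228) and the blade tip is still under the pane, at about (372,440). I'll measure the trowel's actual pose before going on.

```bash
python3 - <<'E'
from plan import *
ex=np.array([np.cos(YAW),np.sin(YAW)]);ey=np.array([-np.sin(YAW),np.cos(YAW)])
def L(p): d=p[:,:2]-O; return np.c_[d@ex,d@ey,p[:,2]]
c=cap('side')
pts=[(334,180),(331,190),(328,200),(326,205),(322,218),(317,232),(304,277)]
def plane(c,pts,x=0.002):
    a=L(w(c,pts,0.0));b=L(w(c,pts,0.3)); t=(x-a[:,0])/(b[:,0]-a[:,0]); return a+(b-a)*t[:,None]
print('side depth',L(w(c,pts)).round(3).tolist());print('side plane',plane(c,pts).round(3).tolist())
c2=cap('scene')
cv2.imwrite('pics/c6.png',cv2.resize(c2['pixels'][150:330,160:400,::-1],None,fx=3,fy=3))
for n,cc in (('side',c),('scene',c2)):
  for t in ['trowel_butt','trowel_grip','trowel_tip']:
    for q in r.tip_of(t,n)[:1]: print(n,t,np.round(q['at']),round(q['conf'],2),plane(cc,[q['at']]).round(3))
s=r.get_state(); print('tcp',L(s['tcp_pos'][None]))
E
```

```text
side depth [[0.005, -0.214, 0.124], [0.003, -0.183, 0.111], [-0.001, -0.148, 0.102], [0.0, -0.135, 0.093], [0.03, -0.177, 0.007], [0.02, -0.11, 0.011], [-0.045, 0.13, 0.097]]
side plane [[0.002, -0.206, 0.13], [0.002, -0.181, 0.113], [0.002, -0.155, 0.096], [0.002, -0.139, 0.09], [0.002, -0.107, 0.069], [0.002, -0.068, 0.051], [0.002, 0.032, -0.021]]
side trowel_butt [341. 170.] 0.78 [[ 0.002 -0.272  0.122]]
side trowel_grip [330. 197.] 0.67 [[ 0.002 -0.176  0.093]]
scene trowel_butt [341. 194.] 0.78 [[ 0.002 -0.253  0.146]]
scene trowel_grip [316. 214.] 0.58 [[ 0.002 -0.157  0.109]]
tcp [[ 0.00551353 -0.21837394  0.13200108]]
```

View pics/c6.png

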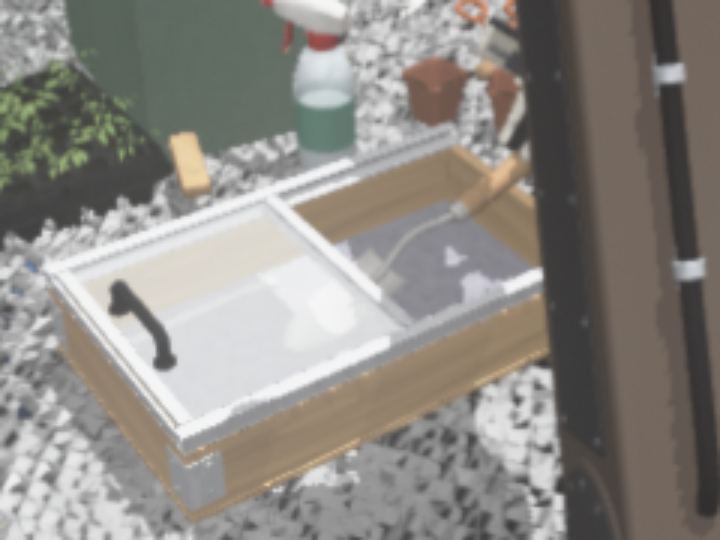

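Measured pose:
- **Trowel:** tilted about 21°, with its tip on the mat at case y ≈ +0.07 and its butt at z ≈ 0.146.
- **Grip:** slid to the waist of the handle, at about trowel y ≈ 130. The butt bulge above it helps hold it.

I'll keep drawing it out with the tip near the mat while steepening the tilt.

```bash
cat > mv.py <<'E'
import chk
from chk import *
def setup(gy,gz,rel):
    chk.g=np.array([[gy,gz]]);chk.rel=rel
    a=np.deg2rad(rel)  # gripper steeper than trowel by rel
    B=np.r_[box(-11,11,-19,47),box(-39,39,47,220)]
    c,s=np.cos(a),np.sin(a)
    chk.GR=np.c_[B[:,0]*c-B[:,1]*s, B[:,0]*s+B[:,1]*c]+[gy,gz]
def tcp(x):
    ga=np.deg2rad(x[0]+chk.rel); return place(chk.g,x[0],x[1:])[0]-19*np.array([np.sin(ga),np.cos(ga)])
def rows(W,base=None):
    x0=W[0];p0=tcp(x0) if base is None else np.array(base);a=np.deg2rad(x0[0]+chk.rel)
    print('model tcp',tcp(x0))
    for x in W[1:]:
        d=tcp(x)-p0
        print(x,'travel',np.round([(-d[0]*np.cos(a)+d[1]*np.sin(a))/500,0,-(d[0]*np.sin(a)+d[1]*np.cos(a))/500],3),'dr',round(-(x[0]-x0[0])/360,4),'tcp',tcp(x).round())
E
python3 - <<'E'
from mv import *
setup(132,14,17.3)
W=[(21,73,12),(24,62,14),(27,50,16),(30,35,18),(34,18,20),(40,-8,22),(45,-30,25),(45,-40,60),(45,-45,120),(45,-45,180)]
path(W); rows(W[:5]); rows(W[4:])
E
```

```text
(24, 62, 14) T ['bar:22', 'pane:23', 'light:27', 'floor:1'] G [] grip [-152.  131.]
(27, 50, 16) T ['bar:21', 'pane:22', 'light:26', 'floor:3'] G [] grip [-157.  144.]
(30, 35, 18) T ['bar:21', 'pane:22', 'light:26', 'floor:5'] G [] grip [-165.  157.]
(34, 18, 20) T ['bar:24', 'pane:25', 'light:28', 'floor:7'] G [] grip [-172.  172.]
(40, -8, 22) T ['bar:28', 'pane:29', 'floor:9'] G [] grip [-181.  194.]
(45, -30, 25) T ['floor:11'] G [] grip [-188.  211.]
(45, -40, 60) T ['floor:14'] G [] grip [-198.  246.]
(45, -45, 120) T [] G [] grip [-203.  306.]
(45, -45, 180) T [] G [] grip [-203.  366.]
model tcp [-218.50068039  119.46159954]
(24, 62, 14) travel [ 0.029  0.    -0.021] dr -0.0083 tcp [-223.  137.]
(27, 50, 16) travel [ 0.058  0.    -0.041] dr -0.0167 tcp [-229.  153.]
(30, 35, 18) travel [ 0.09   0.    -0.057] dr -0.025 tcp [-236.  170.]
(34, 18, 20) travel [ 0.124  0.    -0.082] dr -0.0361 tcp [-242.  190.]
model tcp [-241.85593672  190.2807511 ]
(40, -8, 22) travel [ 0.053  0.    -0.025] dr -0.0167 tcp [-249.  219.]
(45, -30, 25) travel [ 0.094  0.    -0.048] dr -0.0306 tcp [-253.  242.]
(45, -40, 60) travel [ 0.161  0.    -0.076] dr -0.0306 tcp [-263.  277.]
(45, -45, 120) travel [ 0.261  0.    -0.143] dr -0.0306 tcp [-268.  337.]
(45, -45, 180) travel [ 0.354  0.    -0.218] dr -0.0306 tcp [-268.  397.]
```

>>> {"op": "jog_arm", "data": {"travel": [[0.014,0,-0.01],[0.029,0,-0.021],[0.043,0,-0.031],[0.058,0,-0.041],[0.074,0,-0.049],[0.09,0,-0.057],[0.107,0,-0.07],[0.124,0,-0.082],[0.124,0,-0.082],[0.124,0,-0.082]], "dr": [[0,-0.004,0],[0,-0.008,0],[0,-0.0125,0],[0,-0.0167,0],[0,-0.021,0],[0,-0.025,0],[0,-0.03,0],[0,-0.036,0],[0,-0.036,0],[0,-0.036,0]], "claw": [0,0,0,0,0,0,0,0,0,0]}}

```text
time_s: 18.25
tcp_pos: [0.5706, -0.2036, 0.1256]
eef_rot: [-180.0, 50.9, -86.7]
contact_force: [-0.6, 0.4, -1.2]
gripper_width: 0.0168
gripper_force: 60.0
```

```bash
cat > look.py <<'E'
from plan import *
import sys
ex=np.array([np.cos(YAW),np.sin(YAW)]);ey=np.array([-np.sin(YAW),np.cos(YAW)])
def L(p): d=p[:,:2]-O; return np.c_[d@ex,d@ey,p[:,2]]
def plane(c,pts,x=0.003):
    a=L(w(c,pts,0.0));b=L(w(c,pts,0.3)); t=(x-a[:,0])/(b[:,0]-a[:,0]); return a+(b-a)*t[:,None]
im=[]
for n in ('side','scene'):
  c=cap(n)
  im.append(c['pixels'][100:300,170:440,::-1])
  for t in ['trowel_butt','trowel_grip','trowel_tip']:
    for q in r.tip_of(t,n)[:1]: print(n,t,np.round(q['at']),round(q['conf'],2),plane(c,[q['at']]).round(3))
cv2.imwrite(sys.argv[1],cv2.resize(np.hstack([im[0][:,50:230],im[1][:,:180]]),None,fx=2.2,fy=2.2))
s=r.get_state(); print('tcp',L(s['tcp_pos'][None]).round(4),s['eef_rot'],s['joints'].round(1),s['contact_force'],s['gripper_width'])
E
python3 look.py pics/l7.png
```

```text
side trowel_butt [345. 160.] 0.56 [[ 0.003 -0.307  0.137]]
side trowel_grip [338. 182.] 0.82 [[ 0.003 -0.243  0.1  ]]
scene trowel_grip [337. 208.] 0.94 [[ 0.003 -0.24   0.101]]
scene trowel_tip [270. 253.] 0.75 [[0.003 0.005 0.036]]
tcp [[ 0.0065 -0.2925  0.126 ]] [-179.96682718   50.92668202  -86.60704508] [-29.4  39.2  15.8 -41.2 -97.7  38.9] [-0.1436053  -0.84077106 -0.73720213] 0.016547750171281243
```

View pics/l7.png

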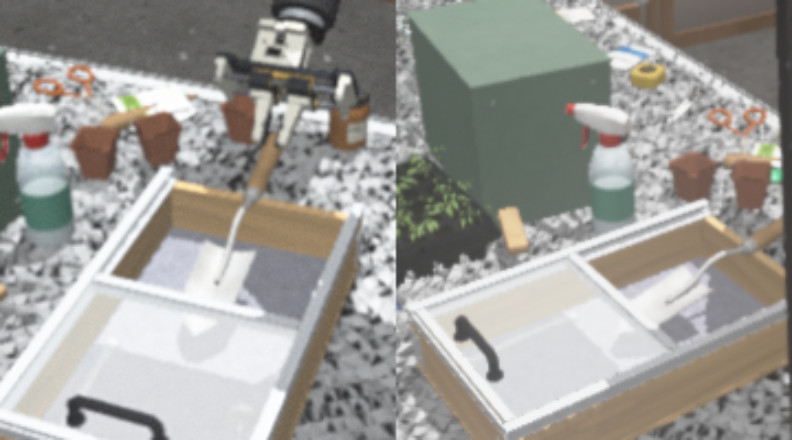

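The cause is clear. At this yaw the tool y axis points to world -x, so my tilt sign was inverted and the gripper leaned back along the handle while the trowel pivoted in it. The trowel is undamaged, slanting about 20° over the end board with its blade half out from under the pane. The grip is close to the butt. I'll open, advance along the handle and regrip, then tilt the right way.

>>> {"op": "jog_arm", "data": {"travel": [[0,0,0],[0,0,0],[0,0,0],[0,0,0],[0,0,0],[0,0,0],[0,0,0],[0,0,0],[0,0,0],[0,0,0]], "dr": [[0,0,0],[0,0,0],[0,0,0],[0,0,0],[0,0,0],[0,0,0],[0,0,0],[0,0,0],[0,0,0],[0,0,0]], "claw": [0.2,0.25,0.3,0.35,0.45,0.45,0.45,0.45,0.45,0.45], "newtons": 20}}

```text
time_s: 19.9
tcp_pos: [0.5706, -0.2035, 0.1257]
eef_rot: [-180.0, 50.9, -86.7]
contact_force: [-0.0, 0.3, -0.1]
gripper_width: 0.0394
gripper_force: 0.0
```

```bash
python3 look.py pics/l8.png; python3 - <<'E'
from plan import *
c=cap('wrist'); 
for t in ['trowel_butt','trowel_grip','trowel']:
    for q in r.tip_of(t,'wrist')[:1]: print(t,np.round(q['at']),round(q['conf'],2),w(c,q['at']).round(3))
a=cv2.imread('pics/l8.png')
cv2.imwrite('pics/l8.png',cv2.resize(np.vstack([a[:, :792],cv2.resize(c['pixels'][:,:,::-1],(792,495))]),(650,768))[:600] if 0 else np.hstack([cv2.resize(a[:,:396],(360,400)),cv2.resize(c['pixels'][:,:,::-1],(430,269+0)) if 0 else c['pixels'][:,100:540,::-1]]))
E
```

```text
side trowel_butt [347. 157.] 0.58 [[ 0.003 -0.327  0.137]]
scene trowel_grip [335. 207.] 0.76 [[ 0.003 -0.233  0.106]]
tcp [[ 0.0064 -0.2929  0.1257]] [179.99501077  50.94047085 -86.66181699] [-29.4  39.3  15.8 -41.2 -97.7  38.9] [ 0.7005047   0.76304657 -0.24925754] 0.03915673842192267
trowel_butt [315. 252.] 0.93 [[ 0.574 -0.237  0.135]]
```

View pics/l8.png

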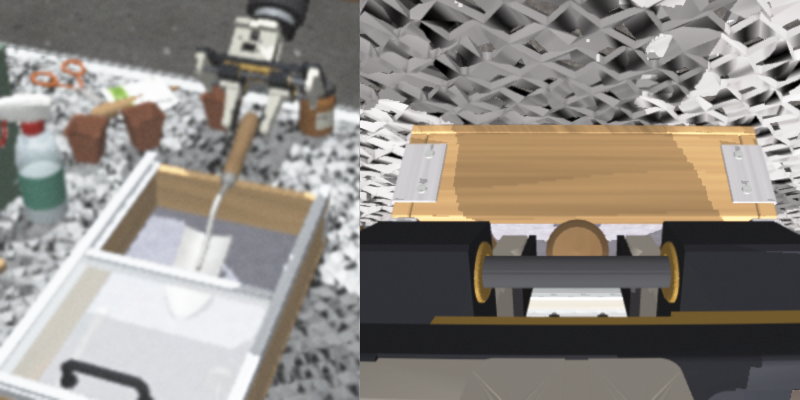

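The trowel now rests on the end board with its handle between the open fingers. The butt is at about (575,245) in the right-hand wrist panel, and the tip sits at the pane edge. I'll advance about 48 mm along the handle and grip.

>>> {"op": "jog_arm", "data": {"travel": [[0,0,0.03],[-0.002,0,0.06],[-0.004,0,0.085],[-0.004,0,0.097],[-0.004,0,0.097],[-0.004,0,0.097],[-0.004,0,0.097],[-0.004,0,0.097],[-0.004,0,0.097],[-0.004,0,0.097]], "dr": [[0,0,0],[0,0,0],[0,0,0],[0,0,0],[0,0,0],[0,0,0],[0,0,0],[0,0,0],[0,0,0],[0,0,0]], "claw": [0.45,0.45,0.45,0.45,0.45,0,0,0,0,0], "newtons": 60}}

```text
time_s: 21.75
tcp_pos: [0.5684, -0.1649, 0.0968]
eef_rot: [-180.0, 50.9, -86.6]
contact_force: [0.4, -2.3, 0.7]
gripper_width: 0.0195
gripper_force: 60.0
```

```bash
python3 look.py pics/l9.png; python3 - <<'E'
from plan import *
c=cap('side')
for t in ['jar','pot','light_pull']:
    print(t,[(np.round(q['extent']),round(q['conf'],2)) for q in r.boxes_of(t,'side')[:2]])
E
```

```text
side trowel_butt [349. 157.] 0.63 [[ 0.003 -0.345  0.124]]
side trowel_grip [336. 181.] 0.72 [[ 0.003 -0.222  0.115]]
scene trowel_grip [337. 208.] 0.77 [[ 0.003 -0.241  0.099]]
tcp [[ 0.0059 -0.254   0.0968]] [-179.99341437   50.935864    -86.65229918] [-27.   39.1  11.3 -42.2 -93.   40.2] [ 0.54725565 -0.75799782  1.34638562] 0.019981550391202373
jar [(array([325., 158., 331., 163.]), 0.73), (array([370., 136., 388., 167.]), 0.53)]
pot []
light_pull [(array([216., 222., 356., 324.]), 0.86)]
```

```bash
python3 - <<'E'
from mv import *
setup(112,14,-69)
W=[(18,3,12),(18.5,-25,20),(20,-50,30),(27,-60,42),(36,-65,58),(44,-70,75),(50,-70,115),(55,-70,160),(55,-70,190)]
path(W); rows(W[:6]);rows(W[5:])
E
```

```text
(18.5, -25, 20) T ['end:2', 'floor:1'] G ['end:24'] grip [-249.  116.]
(20, -50, 30) T ['end:3', 'floor:9'] G [] grip [-272.  132.]
(27, -60, 42) T ['end:10', 'floor:19'] G [] grip [-267.  170.]
(36, -65, 58) T [] G [] grip [-250.  217.]
(44, -70, 75) T [] G [] grip [-231.  258.]
(50, -70, 115) T [] G [] grip [-211.  314.]
(55, -70, 160) T [] G [] grip [-193.  371.]
(55, -70, 190) T [] G [] grip [-193.  401.]
model tcp [-248.95909596  101.4275472 ]
(18.5, -25, 20) travel [ 0.018  0.    -0.055] dr -0.0014 tcp [-276.  112.]
(20, -50, 30) travel [ 0.021  0.    -0.111] dr -0.0056 tcp [-299.  128.]
(27, -60, 42) travel [-0.048  0.    -0.157] dr -0.025 tcp [-295.  170.]
(36, -65, 58) travel [-0.15   0.    -0.194] dr -0.05 tcp [-277.  221.]
(44, -70, 75) travel [-0.245  0.    -0.22 ] dr -0.0722 tcp [-257.  266.]
model tcp [-257.25687894  265.82854483]
(50, -70, 115) travel [-0.087  0.    -0.088] dr -0.0167 tcp [-236.  324.]
(55, -70, 160) travel [-0.171  0.    -0.179] dr -0.0306 tcp [-217.  383.]
(55, -70, 190) travel [-0.197  0.    -0.233] dr -0.0306 tcp [-217.  413.]
```

>>> {"op": "jog_arm", "data": {"travel": [[0.006,0,-0.018],[0.012,0,-0.036],[0.018,0,-0.055],[0.019,0,-0.074],[0.02,0,-0.093],[0.021,0,-0.111],[0.021,0,-0.111],[0.021,0,-0.111],[0.021,0,-0.111],[0.021,0,-0.111]], "dr": [[0,0.0005,0],[0,0.001,0],[0,0.0015,0],[0,0.003,0],[0,0.004,0],[0,0.0055,0],[0,0.0055,0],[0,0.0055,0],[0,0.0055,0],[0,0.0055,0]], "claw": [0,0,0,0,0,0,0,0,0,0]}}

```text
time_s: 23.6
tcp_pos: [0.5711, -0.214, 0.1233]
eef_rot: [180.0, 49.0, -86.7]
contact_force: [-0.1, 0.2, -2.4]
gripper_width: 0.0201
gripper_force: 60.0
```

```bash
python3 look.py pics/l10.png; python3 - <<'E'
from look import L,plane
from plan import *
for n in ('side','scene'):
    c=cap(n)
    for q in r.regions_of('trowel',n)[:1]:
        m=q['pixels']; ys,xs=np.nonzero(m); i=ys.argmax(); j=ys.argmin(); k=xs.argmin()
        P=[(xs[i],ys[i]),(xs[j],ys[j]),(xs[k],ys[k])]
        print(n,q['conf'],np.round(q['extent']),P,plane(c,P).round(3).tolist(),L(w(c,P)).round(3).tolist())
E
```

```text
side trowel_butt [353. 141.] 0.93 [[ 0.003 -0.392  0.155]]
side trowel_grip [345. 167.] 0.9 [[ 0.003 -0.309  0.111]]
side trowel_tip [317. 240.] 0.67 [[ 0.003 -0.067  0.022]]
scene trowel_grip [349. 195.] 0.89 [[ 0.003 -0.288  0.132]]
scene trowel_tip [287. 248.] 0.93 [[ 0.003 -0.054  0.028]]
tcp [[ 0.0066 -0.3036  0.1235]] [179.99978629  48.96310482 -86.65825071] [-29.3  39.   15.9 -39.8 -96.7  38.7] [ 0.16852531 -0.90122877 -1.78737946] 0.019702030033542806
side trowel_butt [352. 140.] 0.79 [[ 0.003 -0.381  0.166]]
side trowel_grip [341. 167.] 0.64 [[ 0.003 -0.273  0.133]]
side trowel_tip [316. 242.] 0.95 [[ 0.003 -0.058  0.022]]
scene trowel_grip [344. 197.] 0.92 [[ 0.003 -0.267  0.133]]
scene trowel_tip [289. 247.] 0.98 [[ 0.003 -0.06   0.029]]Traceback (most recent call last):
  File "<stdin>", line 1, in <module>
  File "look.py", line 13, in <module>
    cv2.imwrite(sys.argv[1],cv2.resize(np.hstack([im[0][:,50:230],im[1][:,:180]]),None,fx=2.2,fy=2.2))
                ~~~~~~~~^^^
IndexError: list index out of range
```

The trowel follows rigidly. Its tip is at case (-0.06, z 0.028), clear of the pane, so I can lift and steepen now.

```bash
python3 - <<'E'
from mv import *
setup(112,14,-69)
W=[(20,-50,30),(27,-60,42),(36,-65,58),(44,-70,75),(48,-70,110),(50,-70,150),(50,-70,200)]
rows(W); rows(W[3:])
E
```

```text
model tcp [-298.68463289  128.16631599]
(27, -60, 42) travel [-0.068  0.    -0.049] dr -0.0194 tcp [-295.  170.]
(36, -65, 58) travel [-0.168  0.    -0.089] dr -0.0444 tcp [-277.  221.]
(44, -70, 75) travel [-0.262  0.    -0.118] dr -0.0667 tcp [-257.  266.]
(48, -70, 110) travel [-0.352  0.    -0.16 ] dr -0.0778 tcp [-243.  313.]
(50, -70, 150) travel [-0.431  0.    -0.209] dr -0.0833 tcp [-236.  359.]
(50, -70, 200) travel [-0.506  0.    -0.275] dr -0.0833 tcp [-236.  409.]
model tcp [-257.25687894  265.82854483]
(48, -70, 110) travel [-0.065  0.    -0.075] dr -0.0111 tcp [-243.  313.]
(50, -70, 150) travel [-0.117  0.    -0.152] dr -0.0167 tcp [-236.  359.]
(50, -70, 200) travel [-0.159  0.    -0.242] dr -0.0167 tcp [-236.  409.]
```

>>> {"op": "jog_arm", "data": {"travel": [[-0.034,0,-0.025],[-0.068,0,-0.049],[-0.1,0,-0.062],[-0.134,0,-0.076],[-0.168,0,-0.089],[-0.2,0,-0.1],[-0.23,0,-0.11],[-0.262,0,-0.118],[-0.262,0,-0.118],[-0.262,0,-0.118]], "dr": [[0,0.01,0],[0,0.0194,0],[0,0.028,0],[0,0.036,0],[0,0.0444,0],[0,0.052,0],[0,0.06,0],[0,0.0667,0],[0,0.0667,0],[0,0.0667,0]], "claw": [0,0,0,0,0,0,0,0,0,0]}}

```text
time_s: 25.65
tcp_pos: [0.5684, -0.1726, 0.2606]
eef_rot: [180.0, 25.0, -86.7]
contact_force: [-0.7, 0.1, -2.2]
gripper_width: 0.0195
gripper_force: 60.0
```

```bash
python3 look.py pics/l11.png
```

```text
side trowel_butt [342. 104.] 0.69 [[ 0.003 -0.283  0.328]]
side trowel_grip [339. 135.] 0.63 [[ 0.003 -0.254  0.246]]
side trowel_tip [318. 226.] 0.64 [[ 0.003 -0.076  0.064]]
scene trowel_grip [342. 164.] 0.65 [[ 0.003 -0.25   0.253]]
scene trowel_tip [294. 233.] 0.72 [[ 0.003 -0.079  0.071]]
tcp [[ 0.0059 -0.2624  0.2606]] [179.95514085  24.96773573 -86.70368082] [-14.6  19.6   8.9 -23.7 -87.7  20.7] [-0.72522668  1.03631516 -1.24409404] 0.019608426865823234
```

>>> {"op": "jog_arm", "data": {"travel": [[-0.032,0,-0.037],[-0.065,0,-0.075],[-0.09,0,-0.113],[-0.117,0,-0.152],[-0.138,0,-0.197],[-0.159,0,-0.242],[-0.17,0,-0.265],[-0.17,0,-0.265],[-0.17,0,-0.265],[-0.17,0,-0.265]], "dr": [[0,0.005,0],[0,0.011,0],[0,0.014,0],[0,0.0167,0],[0,0.0167,0],[0,0.0167,0],[0,0.0167,0],[0,0.0167,0],[0,0.0167,0],[0,0.0167,0]], "claw": [0,0,0,0,0,0,0,0,0,0]}}

```text
time_s: 27.3
tcp_pos: [0.5674, -0.1516, 0.416]
eef_rot: [179.9, 19.0, -86.7]
contact_force: [0.3, 0.8, -2.6]
gripper_width: 0.0199
gripper_force: 60.0
```

```bash
python3 look.py pics/l12.png; python3 - <<'E'
from h import *
c=cap('side')
for q in r.tip_of('light_pull','side')[:1]: print(q['conf'],w(c,q['at'],0.131))
print(r.get_state()['time_s'],r.get_state()['qd'].round(2))
E
```

```text
side trowel_butt [343.  41.] 0.61 [[ 0.003 -0.283  0.495]]
side trowel_grip [336.  84.] 0.71 [[ 0.003 -0.235  0.4  ]]
side trowel_tip [317. 184.] 0.67 [[ 0.003 -0.083  0.196]]
scene trowel_grip [333. 114.] 0.73 [[ 0.003 -0.209  0.415]]
scene trowel_tip [291. 193.] 0.78 [[ 0.003 -0.069  0.213]]
tcp [[ 0.0057 -0.241   0.4171]] [-179.99825456   18.93666831  -86.6566804 ] [  -8.9   13.7   20.3  -18.8 -100.2    9.5] [-0.20699618  0.04536303 -1.58372776] 0.01984872776865801
0.75 [[0.53919547 0.28924785 0.131     ]]
27.8 [ 0.04  0.03  0.07 -0.01 -0.06 -0.  ]
```

```bash
python3 -c "
from plant import r
print(r.close_job())"
```

```text
the job is handed in; nothing more can be done
None
```

The job is handed in with no verdict returned: the light is about 220 mm open and the trowel is held still by its handle, tip at about 0.20 m. A wrong-way tilt partway made it slip in the grip and be regrasped; I saw no hard contact with the pane, but did not measure that force or the final pot and jar positions.

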